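# Knock the wood plug out of a hole saw

### The arm

A 6-joint arm with a two-finger parallel gripper is mounted at the origin on the work surface. World frame = base frame: x ahead of the robot, y to its left, z up, the work surface at z = 0. Lengths are in mm, angles in degrees, forces in N, time in s.
With the tool pointing down it reaches from about 350 to 850 mm from the base axis. Payload 8.1 kg.
Tool frame: the origin (TCP) lies between the finger pads; the fingertips stand 22 mm ahead of it and the grasp point (between the pads) lies 3 mm ahead of it; z points along the fingers, y is the line along which they close (so a half turn about z gives the same grasp; the last joint's range is limited). The gripper opens to 85 mm and grips with 20 to 120 N. Pads are 22 mm wide; open, the fingers measure 114 mm over their backs; the gripper's body (76 mm by 85 mm) begins 54 mm behind the grasp point. The pads swing forward as they close: fully open they stand 13 mm farther back than shut.
Start: joints at [-75.195, 7.471, 85.268, -0, 87.261, -4.893], TCP at [202.26, -564.886, 253.292] pointing down, gripper open.
Joint ranges: [-169.43, 169.43], [-51.17, 129.36], [1.28, 143.12], [-76.62, 256.62], [0, 156.53], [-152.29, 152.29]. Speed limits (degrees/s): [136.94, 136.94, 159.86, 180, 180, 180].

### API

Orientations are given as [roll, pitch, yaw] about the fixed x, y, z axes, in that order (R = Rz(yaw) Ry(pitch) Rx(roll)).
In Python, from bench import r, vision gives the robot as it stands.
- The arm moves only by the tool step_arm, never from a script. Its argument "targets" is a list that holds one entry, the list of rows, each a list of 6 numbers: the shift along the world's x, y, z in mm, then the turn, a rotation vector about the world's x, y, z in rad. In form: [[[x, y, z, rx, ry, rz], ...]]. A call has 1 to 12 rows; each row is the pose to reach, as a shift and turn from the pose commanded when the call began; what a row does not reach only later rows make up. A row lasts 1/12 s, in which the tool goes at most 41.7 mm and 7.16 degrees, less where a joint would pass 70% of its speed; a pose out of reach is approached as far as the arm can. A call with a gripper value outside its range is refused whole. "fingers" is the gripper's target within -1 to 1 (shut at 1, half-way at 0, fully open at -1), set as the call begins (left out, the last holds). The fingers move at their own pace and stop on an object; "newtons" is the grip in N (left out, the last holds). Time passes only in rows, so rows that repeat a pose let the fingers close. It gives the time, the measured TCP pose, the force, the opening and the grip force at its end, in the units of the state.
- r.sense(): the state, without advancing time (a new reading comes with each control period).
- vision.snapshot(name): name is "side" or "top" or "wrist"; returns a dict with "img" (400x640x3 uint8, blue, green, red), "mtx" (3x3 intrinsics, pixels), "eye" and "attitude" of the camera in the world. Camera axes: x right, y up, looking along -z (the intrinsics and any distortion apply to the point x, -y, -z); pixel columns grow to the right and rows downward; lengths in mm; the calibration is good to about 2 mm. A picture is of the moment at which its call begins. There is no depth.
- r.hand_in(): hands the job in; it is judged then, once.
The state is a dict: "time": time; "joint_pos": joint angles; "qd": joint speeds; "joint_efforts": joint torques, N m; "tool_pos": TCP position; "tcp_rot": TCP orientation; "ft_force": force on the tool from outside, world axes, zero at the start; "wrist_torque": the same for the moment, N m; "finger_gap": finger opening in mm; "grip_force": force on a finger pad.
Only numpy, scipy, OpenCV 4.12 (cv2) and the standard library are available. Lean on these libraries where they do the work, as an engineer would, in place of code of your own. Each camera call takes 0.05 s, during which the arm holds its last target. There are 200 camera calls.

### The job

A wood plug is jammed in the hole saw on the green ejector stand. Press the stand's hand lever down steadily until it comes up solid, without forcing it, so that the knockout rod pushes the plug up out of the saw's mouth; then draw the plug out and put it in the red offcuts tray. Don't bear on the saw's teeth and leave the other things on the bench where they are.

Things in the scene. Friction and masses are not known exactly. Their poses are not given: they have to be found in the camera images.
- stand: Green cast ejector stand, fixed. Origin on the bench, on the axis of the saw and knockout rod; z up; its x axis is level and points away from the lever, which sticks out along -x. Base plate from x -120 to +70 mm, y 55 mm either side; 84 mm square top plate at 127 mm height. Lever swing in all, rod lowest to solid stop: 0.58 rad at the rocker, raising the rod 32 mm through the bore under the saw.
- handle: The hand lever: 14 mm steel bar with a black round grip (26 mm diameter, from 115 to 225 mm from the pivot). Origin on the pivot, 55 mm from the saw's axis along the stand's -x, 85 mm above the bench; x runs along the bar from grip towards pivot, y is the level pivot axis. The bar is clamped to the rocker at a different angle each time (0.1 rad either way) and the rod may start part-way up.
- handle_grip (a point): Centre of the grip, on its axis (top 13 mm higher), 170 mm from the pivot. It goes down 60 to 100 mm before it comes up solid: only felt, not seen. Pressing here takes 0 to 4 N till the rod meets the plug, then 4 to 12 N while moving; at the solid stop the force climbs past that (sprung buffer, about 5 N per mm above 13 N). Over 25 N is forcing it. Friction holds the lever where it is left.
- saw_rim (a point): Centre of the mouth of the red hole saw, level with the tips of its teeth, 178 mm above the bench, z up. The saw is a cup with its mouth up, outside diameter 52 mm, wall 2 mm, 43 mm tall, inside depth 38 mm, screwed on the stand over the rod's bore. It is fixed.
- saw: The hole saw itself (fixed to the stand); origin at the centre of its underside, 135 mm above the bench, z up.
- plug_center (a point): Centre of the jammed wood plug: 44 mm diameter, 18 mm thick (9 mm above and below this point), 20 g, z along its axis (up at the start). Its top starts 4 to 9 mm below the teeth, out of reach of fingers. With the lever solid it stands about 12 mm proud (a few mm short of solid is too little) and stays, still tight in the mouth; drawing it straight up takes 8 to 20 N for the first 6 mm.
- plug: The same plug; origin at the centre of its underside.
- tray_in (a point): Centre of the inner floor of the red offcuts tray (fixed), 5 mm above the bench; z up. Inside 180 mm along the tray's x, 140 mm along its y; walls 42 mm above the bench. Two old plugs (30 mm diameter, 16 mm thick, may be pushed about) lie in it near the two ends of its x.
- nailbox: Dark wooden box of nails with one divider, 190 x 150 x 42 mm, fixed; not for offcuts. Origin under its centre.
- weight_big: Hexagonal iron scale weight, 72 mm across, 34 mm tall, loose; leave alone. Origin at the centre of its underside.
- weight_small: Hexagonal iron scale weight, 44 mm across, 22 mm tall, loose; leave alone. Origin at the centre of its underside.
- nut: Square steel nut, 34 x 34 x 16 mm, loose; leave alone. Origin at the centre of its underside.
- spare_saw: Small red hole saw standing mouth up, 35 mm diameter, 36 mm tall, loose; leave alone. Origin at the centre of its underside.
- board: Piece of 18 mm plywood, 90 x 140 mm, with the hole the plug was cut from, loose; leave alone. Origin at the centre of its underside.
- driver: Screwdriver with an orange handle, 190 mm long, lying, loose; leave alone. Origin at the middle of its underside.

How it is judged:
By the outcome, as a careful person would: the job done as asked, in the order asked, and still so for the second after the job is handed in, with the robot touching nothing.
It also fails if it takes over 61 s, if anything falls off the work surface, if the arm or the gripper's body presses on something with over 40 N, if the wrist force passes 120 N, or if a joint passes its speed limit or range.

## Working session

There is one attempt and no reset: what is moved stays moved. The work goes in short steps, Python scripts to look and compute and a tool call to move; the robot and the scene stay as the last step left them, time stands still between calls to the robot, and variables do not carry over. Pictures are saved under pics/ and viewed, at most 10 in all, crops included, and the job is handed in when it is done.

Besides the shell and the picture viewer there is one more tool, called after "Request:" as a command line: name --argument value ..., lists and objects as JSON in quotes. step_arm: Moves the arm, as the interface text tells. Its arguments: {"type":"object","properties":{"targets":{"type":"array"},"fingers":{"type":"number"},"newtons":{"type":"number"}},"required":["targets"]}

```bash
mkdir -p pics
cat > h.py <<'E'
import numpy as np, cv2
from scipy.spatial.transform import Rotation as R
from bench import r, vision
def rot(s):
    a=np.array(s["attitude"],float)
    return a if a.shape==(3,3) else R.from_euler('xyz',a,degrees=True).as_matrix()
def ray(s,u,v):
    d=np.linalg.inv(s["mtx"])@[u,v,1.]; d=rot(s)@[d[0],-d[1],-d[2]]
    return np.array(s["eye"],float),d/np.linalg.norm(d)
def onz(s,u,v,z):
    e,d=ray(s,u,v); return e+d*(z-e[2])/d[2]
def proj(s,p):
    c=rot(s).T@(np.array(p,float)-s["eye"]); q=np.array(s["mtx"])@[c[0],-c[1],-c[2]]; return q[:2]/q[2]
E
python3 - <<'E'
from h import *
for n in("top","side"):
    s=vision.snapshot(n); cv2.imwrite(f"pics/{n}0.png",s["img"]); print(n,{k:v for k,v in s.items() if k!="img"})
    np.save(f"{n}0.npy",s,allow_pickle=True)
print(r.sense())
E
```

```text
top {'mtx': array([[439.14265223,   0.        , 321.14248902],
       [  0.        , 439.14265223, 198.26114998],
       [  0.        ,   0.        ,   1.        ]]), 'eye': array([ 466.62738937,   18.49220359, 1106.55140096]), 'attitude': array([ 5.21582969e+00, -6.39999919e-02, -9.07440425e+01])}
side {'mtx': array([[389.24451442,   0.        , 322.58968757],
       [  0.        , 389.24451442, 196.01652084],
       [  0.        ,   0.        ,   1.        ]]), 'eye': array([229.3240887 , 618.34491259, 693.75965962]), 'attitude': array([  51.62532278,   -1.08516213, -149.89194832])}
{'time': 0.1, 'joint_pos': array([-7.51938259e+01,  7.51201348e+00,  8.53223465e+01, -9.98182192e-04,
        8.72601879e+01, -4.89543967e+00]), 'qd': array([ 0.12709103, -0.14027009, -0.16539081, -0.01510316,  0.06675741,
       -0.02899421]), 'joint_efforts': array([ 2.34022038e-03, -5.70950675e+01, -5.01942873e+01, -1.64585613e-04,
        8.00188689e-03,  1.45262140e-05]), 'tool_pos': array([ 202.15082947, -564.44759604,  252.34308049]), 'tcp_rot': array([-1.79905712e+02, -7.07516444e-03,  1.97016565e+01]), 'ft_force': array([ 0.14138262, -0.02436538, -0.1789405 ]), 'wrist_torque': array([ 0.08117835,  0.01446123, -0.01670548]), 'grip_force': 0.0, 'finger_gap': 85.4402605143399}
```

View pics/top0.png

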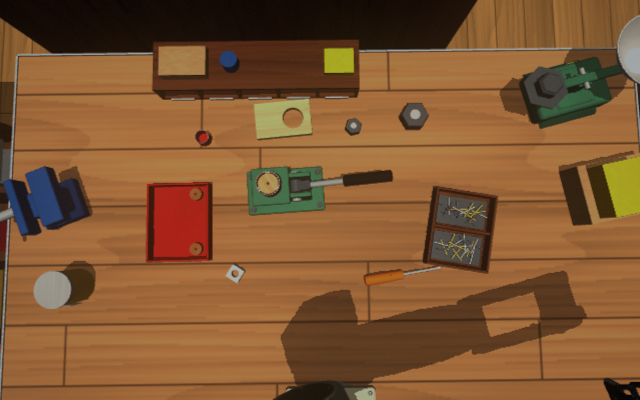

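View pics/side0.png

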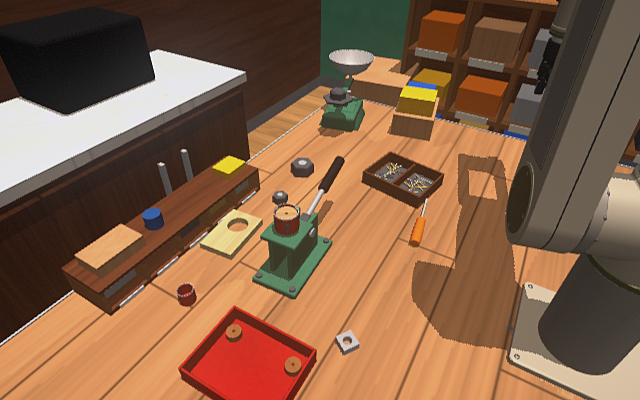

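The top view shows the saw mouth at about (268,183), the black grip from (343,181) to (392,176) and the tray centre near (180,222). In the side view the grip runs from (342,158) to (323,190) and the saw mouth is at about (287,213).

Run:
```python
from h import *
T=np.load("top0.npy",allow_pickle=True).item(); S=np.load("side0.npy",allow_pickle=True).item()
def grip(s,x0,x1,y0,y1):
    g=s["img"][y0:y1,x0:x1].max(2); m=(g<60).astype(np.uint8)
    n,l,st,c=cv2.connectedComponentsWithStats(m); i=1+np.argmax(st[1:,4])
    ys,xs=np.where(l==i); b=cv2.minAreaRect(np.c_[xs+x0,ys+y0].astype(np.float32)); print(b,st[i])
    p=cv2.boxPoints(b); e=[(p[i]+p[(i+1)%4])/2 for i in range(4)]
    L=[np.linalg.norm(p[i]-p[(i+1)%4]) for i in range(4)]; k=0 if L[0]<L[1] else 1
    return e[k],e[k+2],np.array(b[0])
def tri(u,v):
    a,d=ray(T,*u);b,f=ray(S,*v)
    t=np.linalg.lstsq(np.c_[d,-f],b-a,rcond=None)[0]; p,q=a+d*t[0],b+f*t[1]; return (p+q)/2,np.linalg.norm(p-q)
gt=grip(T,325,400,160,200); gs=grip(S,305,352,145,200)
print(gt,gs)
gt=sorted(gt[:2],key=lambda p:p[0])+[gt[2]]; gs=sorted(gs[:2],key=lambda p:-p[1])+[gs[2]]
for u,v in zip(gt,gs): print("grip pt",*tri(u,v))
# plug/saw: bright wood disc within saw
for s,(x0,x1,y0,y1) in((T,(250,288,165,203)),(S,(268,306,198,238))):
    im=s["img"][y0:y1,x0:x1]; h=cv2.cvtColor(im,cv2.COLOR_BGR2HSV)
    m=((h[...,0]>8)&(h[...,0]<28)&(h[...,2]>120)).astype(np.uint8)
    n,l,st,c=cv2.connectedComponentsWithStats(m);i=1+np.argmax(st[1:,4]);print(st[i],c[i]+[x0,y0],onz(s,*(c[i]+[x0,y0]),172))
# green top plate & base
h=cv2.cvtColor(T["img"],cv2.COLOR_BGR2HSV)
m=((h[...,0]>50)&(h[...,0]<90)&(h[...,1]>80)).astype(np.uint8);m[:,:235]=0;m[:,340:]=0;m[:150]=0;m[230:]=0
b=cv2.minAreaRect(cv2.findNonZero(m));print("green",b)
m=(((h[...,0]<6)|(h[...,0]>174))&(h[...,1]>150)&(h[...,2]>60)).astype(np.uint8);m[:,:130]=0;m[:,235:]=0;m[:170]=0;m[280:]=0
b=cv2.minAreaRect(cv2.findNonZero(m));print("tray",b,onz(T,*b[0],42),[onz(T,*p,42)[:2].round() for p in cv2.boxPoints(b)])
c=cv2.resize(T["img"][150:230,235:400],None,fx=4,fy=4,interpolation=cv2.INTER_CUBIC);cv2.imwrite("pics/t1.png",c)
```

```text
((367.07000732421875, 177.65322875976562), (10.688823699951172, 48.579105377197266), 83.8844985961914) [ 18  10  49  16 512]
((331.33074951171875, 174.046142578125), (9.054535865783691, 38.450767517089844), 29.74488067626953) [14 12 25 36 91]
(array([391.22134, 175.06558], dtype=float32), array([342.91867, 180.24088], dtype=float32), array([367.07000732, 177.65322876])) (array([340.8692 , 157.35384], dtype=float32), array([321.7923 , 190.73845], dtype=float32), array([331.33074951, 174.04614258]))
grip pt [597.24642311 -33.81376533 117.29113314] 0.24680260347665947
grip pt [ 602.23232776 -137.73826313  154.72860846] 0.5028407043609578
grip pt [600.51528839 -86.87613141 133.69528789] 0.4137257702505318
[  7   6  23  23 350] [267.60857143 183.17142857] [585.87137438 130.65435701 172.        ]
[  7   8  22  14 245] [285.84897959 212.65714286] [587.93800531 129.89177207 172.        ]
green ((284.9793395996094, 189.05030822753906), (44.709739685058594, 74.67840576171875), 85.8150863647461)
tray ((177.0, 221.5), (79.0, 62.0), 90.0) [511.77377163 365.80893039  42.        ] [array([609., 443.]), array([607., 292.]), array([416., 290.]), array([418., 439.])]
```

View pics/t1.png

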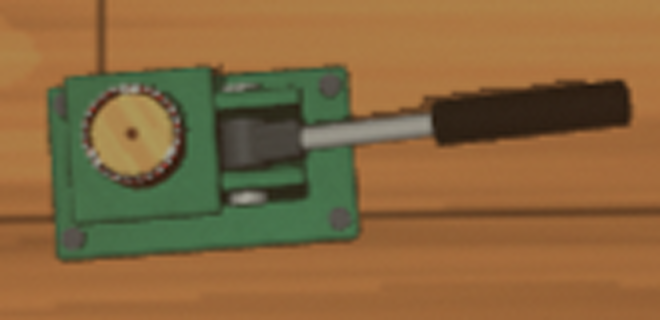

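The crop shows the saw and plug disc at crop pixel (130,133), with the bar leading to the grip at about (530,112). Saw axis ≈ (587,130), grip centre ≈ (600,-87,134) and tray centre ≈ (512,366). I'll move above the grip with the fingers shut.

Request:
step_arm --targets '[[[10,12,0,0,0,0],[35,42,0,0,0,-0.03],[65,78,0,0,0,-0.06],[95,114,0,0,0,-0.09],[125,150,0,0,0,-0.12],[155,186,0,0,0,-0.15],[185,222,0,0,0,-0.18],[215,258,0,0,0,-0.21],[245,294,0,0,0,-0.24],[275,330,0,0,0,-0.26],[305,366,0,0,0,-0.28],[330,396,0,0,0,-0.28]]]' --fingers 1 --newtons 60

```text
time: 1.1
tool_pos: [504.8, -200.1, 253.2]
tcp_rot: [-180.0, 0.0, 3.6]
ft_force: [-0.2, -0.9, 0.1]
finger_gap: -0.3
grip_force: 0.0
```

Request:
step_arm --targets '[[[25,30,0,0,0,0],[50,60,-10,0,0,0],[60,73,-25,0,0,0],[66,80,-40,0,0,0],[68,82,-52,0,0,0],[68,82,-62,0,0,0],[68,82,-68,0,0,0],[68,82,-70,0,0,0],[68,82,-70,0,0,0]]]'

```text
time: 1.85
tool_pos: [571.3, -121.6, 183.0]
tcp_rot: [-180.0, 0.0, 3.6]
ft_force: [0.1, 0.1, -0.5]
finger_gap: -0.1
grip_force: 0.0
```

Request:
step_arm --targets '[[[14,17,0,0,0,0],[29,34,0,0,0,0],[29,34,-3,0,0,0],[29,34,-3,0,0,0]]]'

```text
time: 2.18
tool_pos: [601.4, -86.9, 180.9]
tcp_rot: [180.0, -0.1, 3.7]
ft_force: [0.7, -1.1, -0.7]
finger_gap: 0.1
grip_force: 0.0
```

Run:
```python
from h import *
a=vision.snapshot("side");b=vision.snapshot("wrist")
c=cv2.resize(a["img"][80:260,240:400],None,fx=3,fy=3)
w=cv2.resize(b["img"],(640,400))
o=np.zeros((540,800,3),np.uint8); o[:540,:480]=c; o[:200,480:800]=cv2.resize(w,(320,200)); cv2.imwrite("pics/p3.png",o)
print(r.sense()["tool_pos"])
```

```text
[600.73543949 -87.63562754 180.70570057]
```

View pics/p3.png

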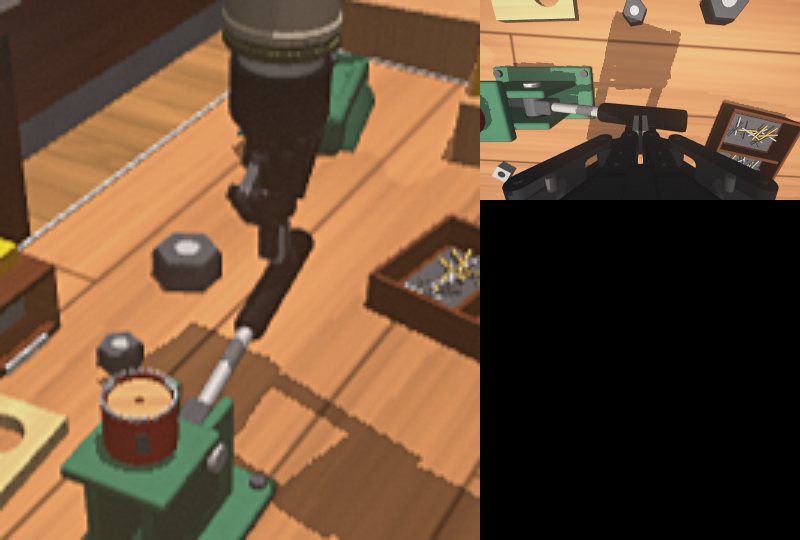

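The fingers are right over the grip at composite pixel (270,250). I'll start pressing, moving outward slightly along the arc.

Request:
step_arm --targets '[[[0,0,-4,0,0,0],[0,0,-8,0,0,0],[0,-1,-12,0,0,0],[0,-1,-16,0,0,0],[0,-2,-20,0,0,0],[0,-2,-24,0,0,0],[0,-3,-28,0,0,0],[0,-4,-32,0,0,0],[0,-4,-35,0,0,0],[0,-5,-38,0,0,0],[0,-5,-40,0,0,0]]]'

```text
time: 3.2
tool_pos: [600.9, -91.8, 139.8]
tcp_rot: [-180.0, 0.0, 3.7]
ft_force: [-0.3, -2.2, 6.1]
finger_gap: -0.1
grip_force: 2.9
```

Request:
step_arm --targets '[[[0,0,-3,0,0,0],[0,-1,-6,0,0,0],[0,-1,-9,0,0,0],[0,-2,-12,0,0,0],[0,-2,-14,0,0,0],[0,-2,-16,0,0,0]]]'

```text
time: 3.7
tool_pos: [601.8, -94.0, 125.3]
tcp_rot: [180.0, -0.1, 3.7]
ft_force: [0.2, -2.1, 8.3]
finger_gap: -0.4
grip_force: 4.0
```

Request:
step_arm --targets '[[[0,0,-2,0,0,0],[0,0,-4,0,0,0],[0,0,-6,0,0,0],[0,0,-8,0,0,0],[0,0,-9,0,0,0]]]'

```text
time: 4.12
tool_pos: [601.8, -94.6, 116.3]
tcp_rot: [179.9, -0.1, 3.6]
ft_force: [-0.4, -5.1, 7.4]
finger_gap: -0.1
grip_force: 4.1
```

Request:
step_arm --targets '[[[0,0,-1,0,0,0],[0,0,-2,0,0,0],[0,0,-3,0,0,0]]]'

```text
time: 4.37
tool_pos: [602.0, -94.7, 113.6]
tcp_rot: [179.9, -0.1, 3.6]
ft_force: [-0.2, -4.3, 7.3]
finger_gap: -0.3
grip_force: 4.1
```

Request:
step_arm --targets '[[[0,0,-1,0,0,0],[0,0,-2,0,0,0],[0,0,-3,0,0,0]]]'

```text
time: 4.62
tool_pos: [602.0, -94.7, 110.6]
tcp_rot: [179.9, -0.1, 3.6]
ft_force: [-0.3, -5.0, 7.6]
finger_gap: 0.1
grip_force: 4.2
```

Request:
step_arm --targets '[[[0,0,-1,0,0,0],[0,0,-2,0,0,0]]]'

```text
time: 4.78
tool_pos: [602.0, -94.8, 108.6]
tcp_rot: [179.9, -0.1, 3.6]
ft_force: [0.2, -4.0, 8.4]
finger_gap: 0.0
grip_force: 4.2
```

Request:
step_arm --targets '[[[0,0,-1,0,0,0],[0,0,-2,0,0,0]]]'

```text
time: 4.95
tool_pos: [602.0, -94.7, 106.6]
tcp_rot: [179.9, -0.1, 3.6]
ft_force: [-0.2, -4.4, 8.4]
finger_gap: 0.1
grip_force: 4.2
```

Request:
step_arm --targets '[[[0,0,-1,0,0,0],[0,0,-1.5,0,0,0]]]'

```text
time: 5.12
tool_pos: [601.9, -94.8, 105.0]
tcp_rot: [179.9, -0.1, 3.6]
ft_force: [-0.5, -4.9, 7.4]
finger_gap: -0.2
grip_force: 4.2
```

Request:
step_arm --targets '[[[0,0,-1,0,0,0],[0,0,-2,0,0,0]]]'

```text
time: 5.28
tool_pos: [602.0, -94.7, 103.1]
tcp_rot: [179.9, -0.1, 3.6]
ft_force: [-0.1, -4.3, 7.8]
finger_gap: -0.2
grip_force: 4.2
```

Request:
step_arm --targets '[[[0,0,-1,0,0,0],[0,0,-2,0,0,0]]]'

```text
time: 5.45
tool_pos: [602.0, -94.7, 101.1]
tcp_rot: [179.9, -0.1, 3.6]
ft_force: [0.4, -4.1, 9.1]
finger_gap: 0.1
grip_force: 4.2
```

Request:
step_arm --targets '[[[0,0,-1,0,0,0],[0,0,-2,0,0,0]]]'

```text
time: 5.62
tool_pos: [602.0, -94.6, 99.0]
tcp_rot: [179.9, -0.1, 3.6]
ft_force: [-0.6, -3.3, 8.1]
finger_gap: -0.0
grip_force: 4.2
```

Request:
step_arm --targets '[[[0,0,-1,0,0,0],[0,0,-2,0,0,0]]]'

```text
time: 5.78
tool_pos: [601.9, -94.5, 97.0]
tcp_rot: [179.9, -0.1, 3.6]
ft_force: [-0.4, -3.9, 8.0]
finger_gap: -0.1
grip_force: 4.1
```

Request:
step_arm --targets '[[[0,0,-1,0,0,0],[0,0,-2,0,0,0]]]'

```text
time: 5.95
tool_pos: [602.0, -94.5, 95.0]
tcp_rot: [179.9, -0.1, 3.6]
ft_force: [-0.3, -3.4, 8.1]
finger_gap: -0.2
grip_force: 4.2
```

Request:
step_arm --targets '[[[0,0,-1,0,0,0],[0,0,-2,0,0,0]]]'

```text
time: 6.12
tool_pos: [601.9, -94.4, 92.9]
tcp_rot: [179.9, -0.1, 3.7]
ft_force: [-0.5, -2.7, 7.8]
finger_gap: -0.0
grip_force: 4.2
```

Request:
step_arm --targets '[[[0,0,-1,0,0,0],[0,0,-2,0,0,0]]]'

```text
time: 6.28
tool_pos: [601.9, -94.2, 90.9]
tcp_rot: [179.9, -0.1, 3.7]
ft_force: [-0.2, -1.7, 8.7]
finger_gap: -0.1
grip_force: 4.1
```

Request:
step_arm --targets '[[[0,0,-1,0,0,0],[0,0,-2,0,0,0]]]'

```text
time: 6.45
tool_pos: [601.9, -94.0, 88.9]
tcp_rot: [180.0, -0.1, 3.7]
ft_force: [-0.5, -0.9, 8.5]
finger_gap: -0.1
grip_force: 4.1
```

Request:
step_arm --targets '[[[0,0,-1,0,0,0],[0,0,-2,0,0,0]]]'

```text
time: 6.62
tool_pos: [601.9, -93.9, 86.9]
tcp_rot: [180.0, -0.1, 3.7]
ft_force: [-0.5, -1.8, 7.7]
finger_gap: 0.1
grip_force: 4.0
```

Request:
step_arm --targets '[[[0,0,-1,0,0,0],[0,0,-2,0,0,0]]]'

```text
time: 6.78
tool_pos: [601.8, -93.7, 84.8]
tcp_rot: [180.0, -0.1, 3.7]
ft_force: [1.1, 0.1, 8.7]
finger_gap: -0.1
grip_force: 4.0
```

Request:
step_arm --targets '[[[0,0,-1,0,0,0],[0,0,-2,0,0,0]]]'

```text
time: 6.95
tool_pos: [602.5, -93.7, 83.8]
tcp_rot: [180.0, -0.2, 3.7]
ft_force: [-1.3, 0.9, 16.3]
finger_gap: 0.3
grip_force: 7.5
```

Request:
step_arm --targets '[[[0,0,-0.5,0,0,0],[0,0,-0.5,0,0,0],[0,0,-0.5,0,0,0]]]'

```text
time: 7.2
tool_pos: [602.9, -93.6, 83.9]
tcp_rot: [180.0, -0.2, 3.7]
ft_force: [-1.1, 0.7, 15.0]
finger_gap: 0.1
grip_force: 7.3
```

Request:
step_arm --targets '[[[0,0,-0.6,0,0,0],[0,0,-0.6,0,0,0],[0,0,-0.6,0,0,0]]]'

```text
time: 7.45
tool_pos: [603.1, -93.6, 83.6]
tcp_rot: [180.0, -0.3, 3.7]
ft_force: [-2.5, 1.9, 17.3]
finger_gap: -0.2
grip_force: 7.9
```

The lever is solid: the force climbs to 17 N with no further travel. I'll retreat and move above the saw.

Request:
step_arm --targets '[[[0,0,8,0,0,0],[0,0,25,0,0,0],[0,0,55,0,0,0],[0,0,90,0,0,0],[0,5,125,0,0,0],[-3,25,155,0,0,0],[-6,55,170,0,0,0],[-9,85,175,0,0,0],[-12,115,175,0,0,0],[-14,145,175,0,0,0],[-15,175,175,0,0,0],[-15,200,175,0,0,0]]]'

```text
time: 8.45
tool_pos: [585.1, 108.5, 255.1]
tcp_rot: [-180.0, 0.1, 3.7]
ft_force: [-0.2, 0.2, -0.2]
finger_gap: -0.0
grip_force: 0.0
```

Request:
step_arm --targets '[[[0,0,0,0,0,0],[0,0,0,0,0,0],[0,0,0,0,0,0]]]' --fingers -0.5

```text
time: 8.7
tool_pos: [585.7, 106.1, 255.1]
tcp_rot: [180.0, 0.1, 3.7]
ft_force: [0.6, -0.1, 0.3]
finger_gap: 36.1
grip_force: 0.0
```

Run:
```python
from h import *
a=vision.snapshot("side");b=vision.snapshot("wrist"); np.save("side1.npy",a,allow_pickle=True);np.save("wrist1.npy",b,allow_pickle=True)
c=cv2.resize(a["img"][130:310,220:350],None,fx=3,fy=3)
o=np.zeros((540,800,3),np.uint8); o[:,:390]=c; o[:256,390:800]=cv2.resize(b["img"],(410,256)); cv2.imwrite("pics/p4.png",o)
s=r.sense();print(s["tool_pos"],s["tcp_rot"],s["finger_gap"],b["eye"],b["attitude"])
```

```text
[585.91360038 105.26378705 255.33549661] [1.79986401e+02 3.94761490e-02 3.59996821e+00] 50.4268981582793 [650.48214183 110.81980854 375.86969638] [-1.49955968e+01  3.42443627e-02 -8.63483624e+01]
```

View pics/p4.png

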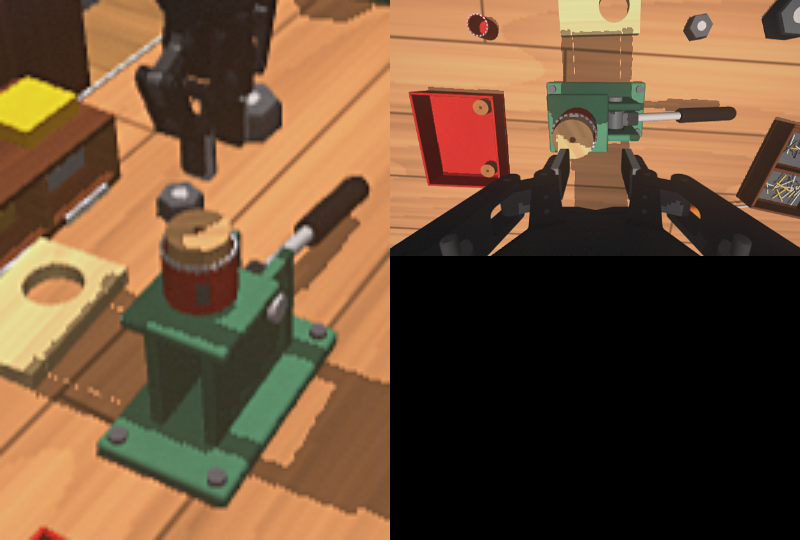

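The plug now stands well proud of the saw (left panel ≈ (198,230), wrist full-res ≈ (289,208)), and the fingers still sit short of it in y. One closer measurement of the plug.

Run:
```python
from h import *
W=np.load("wrist1.npy",allow_pickle=True).item();S=np.load("side1.npy",allow_pickle=True).item()
for p in [(587,130,190),(587,130,178)]: print(proj(W,p),proj(S,p))
o=np.zeros((480,800,3),np.uint8)
u,v=proj(W,(587,130,184)).astype(int);o[:,:400]=cv2.resize(W["img"][v-48:v+48,u-40:u+40],(400,480),interpolation=cv2.INTER_CUBIC);print("W crop",u-40,v-48)
u,v=proj(S,(587,130,184)).astype(int);o[:,400:]=cv2.resize(S["img"][v-24:v+24,u-20:u+20],(400,480),interpolation=cv2.INTER_CUBIC);print("S crop",u-20,v-24)
cv2.imwrite("pics/p5.png",o)
```

```text
[286.36637533 215.70409492] [285.85019548 206.07620035]
[288.28077649 210.39512155] [286.08424497 210.60877364]
W crop 247 164
S crop 265 184
```

View pics/p5.png

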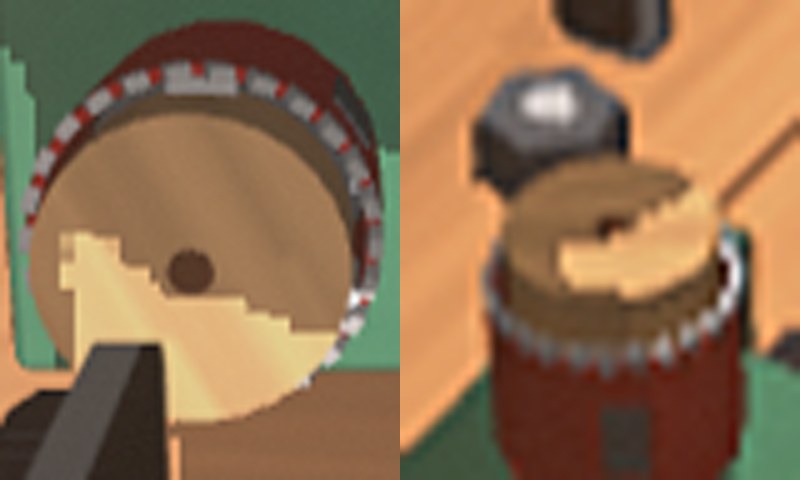

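Triangulated plug top centre ≈ (586,130.5,190): wrist (285,218), side (286,207). That is 12 mm proud, as expected. I'll descend with the tips kept about 3 mm above the teeth.

Request:
step_arm --targets '[[[0,10,0,0,0,0],[0,25,0,0,0,0],[0,25,-10,0,0,0],[0,25,-22,0,0,0],[0,25,-32,0,0,0],[0,25,-40,0,0,0],[0,25,-46,0,0,0],[0,25,-50,0,0,0],[0,25,-52,0,0,0],[0,25,-52,0,0,0]]]'

```text
time: 9.63
tool_pos: [585.8, 131.0, 203.2]
tcp_rot: [180.0, 0.0, 3.6]
ft_force: [-0.5, 0.3, -0.5]
finger_gap: 64.0
grip_force: 0.0
```

Run:
```python
from h import *
a=vision.snapshot("side");b=vision.snapshot("wrist")
o=np.zeros((500,800,3),np.uint8)
u,v=proj(a,(587,130,190)).astype(int); o[:,:500]=cv2.resize(a["img"][v-35:v+35,u-35:u+35],(500,500),interpolation=cv2.INTER_CUBIC)
o[:200,500:]=cv2.resize(b["img"],(300,200)); cv2.imwrite("pics/p6.png",o)
s=r.sense();print(s["tool_pos"],s["finger_gap"],s["ft_force"])
```

```text
[586.27814092 131.121369   204.16123281] 64.07407697029583 [-0.02716681  0.12836831 -0.77339076]
```

View pics/p6.png

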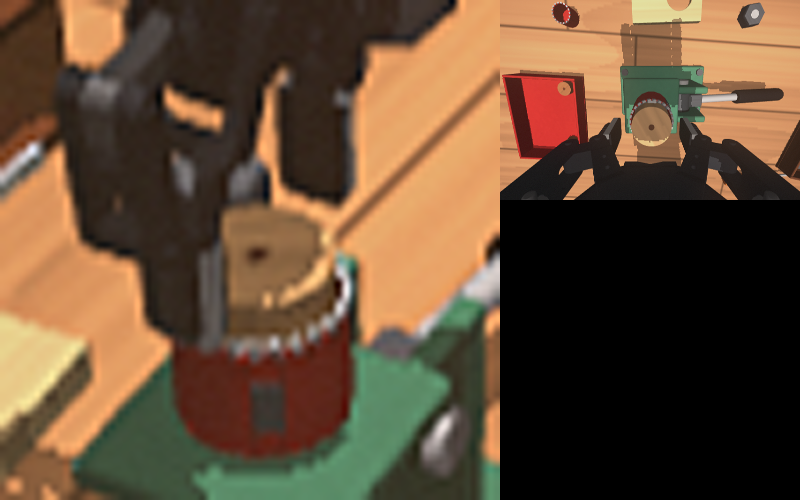

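The fingers straddle the plug with clearance, the near tip at (185,345) in the crop and just above tooth level. Closing.

Request:
step_arm --targets '[[[0,0,-1,0,0,0],[0,0,-1,0,0,0],[0,0,-1,0,0,0],[0,0,-1,0,0,0],[0,0,-1,0,0,0],[0,0,-1,0,0,0]]]' --fingers 1 --newtons 90

```text
time: 10.23
tool_pos: [586.8, 130.6, 204.2]
tcp_rot: [179.9, -0.1, 3.6]
ft_force: [-0.9, -3.5, 5.8]
finger_gap: 39.9
grip_force: 89.8
```

Run:
```python
from h import *
a=vision.snapshot("side");b=vision.snapshot("wrist")
o=np.zeros((500,800,3),np.uint8)
u,v=proj(a,(587,130,190)).astype(int); o[:,:400]=cv2.resize(a["img"][v-30:v+20,u-20:u+20],(400,500),interpolation=cv2.INTER_CUBIC)
u,v=proj(b,(587,130,190)).astype(int); print(u,v); o[:,400:]=cv2.resize(b["img"][v-60:v+40,u-40:u+40],(400,500),interpolation=cv2.INTER_CUBIC); cv2.imwrite("pics/p7.png",o)
s=r.sense();print(s["tool_pos"],s["finger_gap"],s["ft_force"],s["wrist_torque"])
for z in(176,180,184,188): print(z,proj(a,(597,153,z)),proj(a,(575,153,z)))
print("crop0",(proj(a,(587,130,190)).astype(int)-[20,30]))
```

```text
323 252
[586.81513859 130.5437234  204.21629765] 39.39113511017255 [ 0.13827667 -3.85285565  5.8463086 ] [-0.65734149  0.16668068  0.0052371 ]
176 [275.50115419 216.04703042] [284.57966524 219.8618658 ]
180 [275.38879711 214.54246451] [284.4953635  218.35313017]
184 [275.2757207  213.02826607] [284.41051611 216.83462921]
188 [275.16191802 211.5043423 ] [284.32511776 215.30626779]
crop0 [265 176]
```

View pics/p7.png

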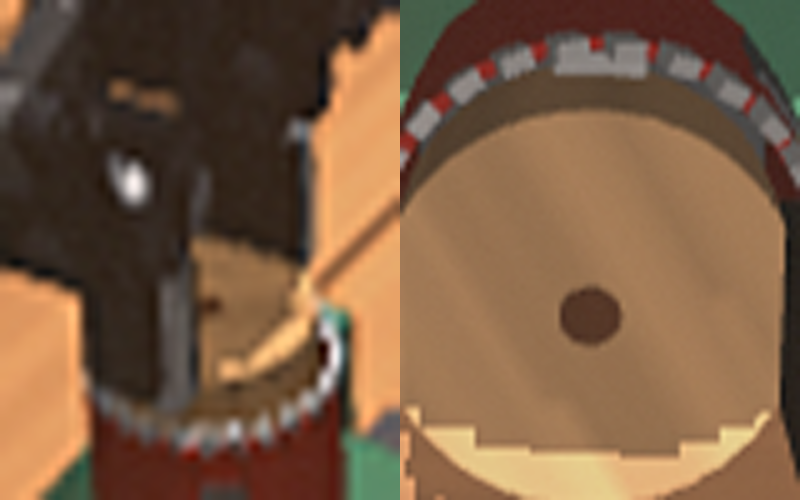

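The near tip bottom in the crop at (185,408) sits at about z 184, clear of the teeth, with the pads on the plug's side. Drawing it straight up.

Request:
step_arm --targets '[[[0,0,1,0,0,0],[0,0,3,0,0,0],[0,0,5,0,0,0],[0,0,7,0,0,0],[0,0,9,0,0,0],[0,0,11,0,0,0],[0,0,13,0,0,0],[0,0,16,0,0,0],[0,0,20,0,0,0],[0,0,25,0,0,0]]]'

```text
time: 11.17
tool_pos: [585.9, 131.4, 228.1]
tcp_rot: [-180.0, 0.0, 3.7]
ft_force: [0.3, 0.3, -0.9]
finger_gap: 39.4
grip_force: 93.4
```

Run:
```python
from h import *
a=vision.snapshot("side");b=vision.snapshot("wrist")
o=np.zeros((500,800,3),np.uint8)
u,v=proj(a,(587,130,190)).astype(int); o[:,:400]=cv2.resize(a["img"][v-40:v+20,u-24:u+24],(400,500),interpolation=cv2.INTER_CUBIC)
o[:250,400:]=cv2.resize(b["img"],(400,250)); cv2.imwrite("pics/p8.png",o)
s=r.sense();print(s["tool_pos"],s["finger_gap"],s["ft_force"],s["grip_force"])
```

```text
[586.62462962 131.36127299 229.2913413 ] 39.239848111121155 [-0.79303325  0.43050631  0.0666469 ] 93.44051957130432
```

View pics/p8.png

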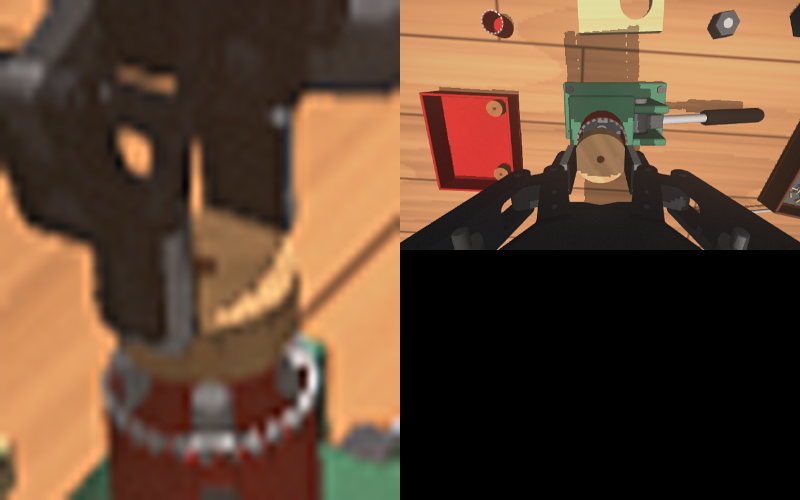

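The plug is clear of the saw and held square. Its underside is at crop (210,375), above the teeth. Lifting and carrying it to the tray.

Request:
step_arm --targets '[[[0,0,12,0,0,0],[0,0,30,0,0,0],[-3,10,40,0,0,0],[-10,32,40,0,0,0],[-18,58,40,0,0,0],[-27,85,40,0,0,0],[-36,112,40,0,0,0],[-45,140,40,0,0,0],[-53,168,40,0,0,0],[-62,195,40,0,0,0],[-69,218,40,0,0,0],[-74,233,40,0,0,0]]]'

```text
time: 12.27
tool_pos: [510.6, 367.2, 268.4]
tcp_rot: [-179.9, -0.0, 3.8]
ft_force: [0.1, 0.1, 0.1]
finger_gap: 39.1
grip_force: 93.4
```

Request:
step_arm --targets '[[[0,0,0,0,0,0],[0,0,0,0,0,0]]]'

```text
time: 12.43
tool_pos: [511.6, 364.9, 268.0]
tcp_rot: [180.0, -0.0, 3.8]
ft_force: [0.9, -0.9, 0.1]
finger_gap: 39.2
grip_force: 93.4
```

Request:
step_arm --targets '[[[0,0,-12,0,0,0],[0,0,-36,0,0,0],[0,0,-62,0,0,0],[0,0,-88,0,0,0],[0,0,-114,0,0,0],[0,0,-140,0,0,0],[0,0,-165,0,0,0],[0,0,-185,0,0,0],[0,0,-202,0,0,0],[0,0,-214,0,0,0],[0,0,-221,0,0,0],[0,0,-224,0,0,0]]]'

```text
time: 13.43
tool_pos: [511.7, 363.0, 42.2]
tcp_rot: [179.9, 0.1, 3.6]
ft_force: [0.1, -0.9, -0.1]
finger_gap: 39.4
grip_force: 93.4
```

Request:
step_arm --targets '[[[0,0,-2,0,0,0],[0,0,-4,0,0,0],[0,0,-5,0,0,0],[0,0,-5,0,0,0]]]'

```text
time: 13.77
tool_pos: [512.5, 364.5, 39.5]
tcp_rot: [-180.0, -0.1, 3.7]
ft_force: [0.2, 0.9, -0.1]
finger_gap: 39.2
grip_force: 93.4
```

Release just above the floor, then rise.

Request:
step_arm --targets '[[[0,0,-1,0,0,0],[0,0,-1,0,0,0],[0,0,-1,0,0,0],[0,0,-1,0,0,0],[0,0,-1,0,0,0],[0,0,-1,0,0,0]]]' --fingers -0.5

```text
time: 14.27
tool_pos: [512.0, 364.2, 37.7]
tcp_rot: [-180.0, -0.0, 3.7]
ft_force: [-0.2, 1.0, -0.6]
finger_gap: 64.1
grip_force: 0.0
```

Request:
step_arm --targets '[[[0,0,8,0,0,0],[0,0,25,0,0,0],[0,0,50,0,0,0],[0,0,80,0,0,0],[-10,0,110,0,0,0],[-30,0,140,0,0,0],[-50,0,165,0,0,0],[-70,0,185,0,0,0],[-85,0,200,0,0,0],[-90,0,205,0,0,0],[-90,0,205,0,0,0],[-90,0,205,0,0,0]]]'

```text
time: 15.27
tool_pos: [422.3, 364.2, 242.6]
tcp_rot: [-180.0, -0.0, 3.7]
ft_force: [-0.1, 0.1, -0.6]
finger_gap: 64.0
grip_force: 0.0
```

Run:
```python
from h import *
a=vision.snapshot("top");b=vision.snapshot("side")
o=np.zeros((600,800,3),np.uint8)
o[:500]=cv2.resize(b["img"],(800,500))
o[350:600,500:]=cv2.resize(a["img"][165:275,134:266],(300,250)); cv2.imwrite("pics/p9.png",o)
s=r.sense();print(s["tool_pos"],s["finger_gap"],s["ft_force"],s["time"])
```

```text
[422.18022417 363.67114997 241.1637193 ] 63.816636309138126 [-0.5416717   0.29271528 -0.0803398 ] 15.3667
```

View pics/p9.png

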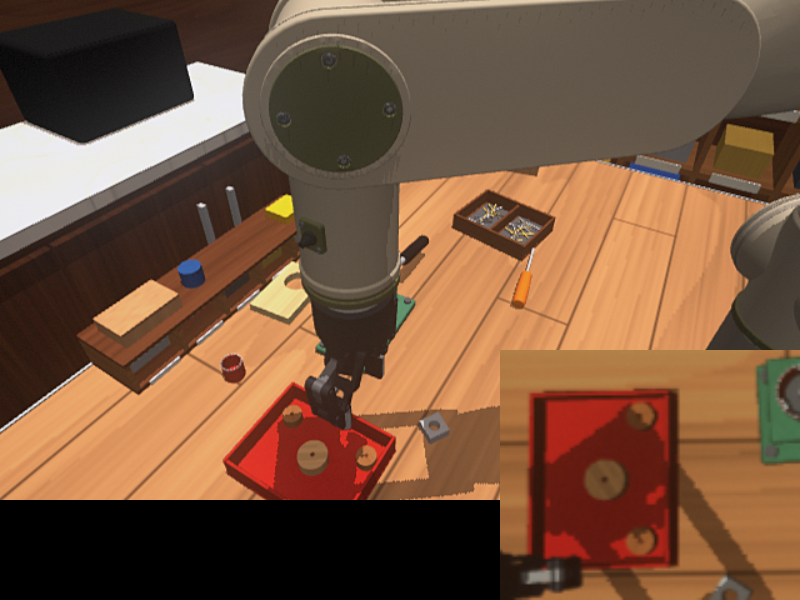

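The plug lies flat in the middle of the tray, at (313,457) in the side view and (605,480) in the inset. The gripper is clear, the saw is empty, and the other things I can see are where they were.

```bash
python3 -c "
from bench import r
print(r.hand_in())"
```

```text
the job is handed in; nothing more can be done
None
```

I pressed the lever until it came up solid (about 17 N), drew the plug straight up out of the saw, laid it flat in the middle of the red offcuts tray, and handed the job in at about 15 s.

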